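Lid the dose cassette on the sloping rack

ROBOT

A 6-joint arm with a two-finger parallel gripper is mounted at the origin on the work surface. World frame = base frame: x ahead of the robot, y to its left, z up, the work surface at z = 0. Lengths are in m, angles in rad, forces in N, time in s.
With the tool pointing down it reaches from about 0.275 to 0.75 m from the base axis. Payload 10.2 kg.
Tool frame: the origin (TCP) lies midway between the tips of the shut fingers; the grasp point (between the pads) lies 19 mm behind it (env.hold_point_z is the distance from the TCP to the grasp point, in m); z points along the fingers, y is the line along which they close (so a half turn about z gives the same grasp; the last joint's range is limited). The gripper opens to 85 mm and grips with 20 to 120 N. Pads are 22 mm wide; open, the fingers measure 114 mm over their backs; the gripper's body (76 mm by 85 mm) begins 54 mm behind the grasp point. The pads swing forward as they close: fully open they stand 13 mm farther back than shut.
Start: joints at [-1.44, 0.313, 1.498, -0, 1.331, -0.223], TCP at [0.182, -0.492, 0.231] pointing down, gripper open.
Joint ranges: [-2.94, 2.94], [-0.97, 2.17], [0.19, 2.56], [-1.23, 4.37], [0.02, 3.11], [-2.88, 2.88]. Speed limits (rad/s): [2.39, 2.39, 3.01, 3.14, 3.14, 3.14].

INTERFACE

Orientations are given as a unit quaternion [x, y, z, w].
In Python, from bench import env, kinematics, monitor, eyes, job gives the robot as it stands. The module is installed in compiled form; this text tells all that it offers. Calls block until the motion is done:
- env.reach(position, orientation): joint-space move of the TCP to a pose.
- env.movel(position, velocity=0.15, frame=None, guard=None): straight line of the TCP; frame=None keeps the orientation; velocity is the mean speed in m/s. With guard (N) it stops when the force on the tool has changed by that much, and returns True; else False.
- env.set_joints(angles): joint-space move.
- env.release() and env.close_gripper(effort=None): open the fingers fully, or close them until they stop; effort is the grip in N (None keeps the last).
- env.hold(seconds).
- kinematics.ik(position, orientation): joint angles nearest the present ones, or None.
- monitor.sense(): the state.
- eyes.grab_frame(name): name is "side" or "top"; returns a dict with "frame" (400x640x3 uint8, red, green, blue), "mtx" (3x3 intrinsics, pixels), "view" (4x4, takes a point from world to camera coordinates). Camera axes: x right, y down, z forward; pixel columns grow to the right and rows downward; lengths in m; the calibration is good to about 2 mm. A picture is of the moment at which its call begins. There is no depth.
A pose or a line that the arm cannot do raises env.MotionError and nothing moves.
- job.hand_in(): hands the job in; it is judged then, once.
The state is a dict: "clock": time; "joints": joint angles; "qvel": joint speeds; "joint_efforts": joint torques, N m; "position": TCP position; "ee_rot": TCP orientation; "contact_force": force on the tool from outside, world axes, zero at the start; "ft_torque": the same for the moment, N m; "finger_gap": opening from 0.0 (shut) to 1.0 (fully open); "gripper_force": force on a finger pad.
Only numpy, scipy, OpenCV 4.12 (cv2) and the standard library are available. Lean on these libraries where they do the work, as an engineer would, in place of code of your own. Each camera call takes 0.05 s, during which the arm holds its last target. There are 200 camera calls.

TASK

In the pharmacy packing corner, push the thin green lid by its white rib along its lane until it sticks out well beyond the front edge of the white step (by about three to four and a half centimetres, still lying flat in the lane), then pinch it there by its two long sides and draw it out from under the little shelf. Lay it flat on the open yellow cassette on the sloping rack, with the notch in the lid's end over the red key, and let go. Do not drop the lid on the table, and leave the amber bottle, the white jar and the medicine carton standing where they are.

Things in the scene. Friction and masses are not known exactly. Their poses are not given: they have to be found in the camera images.
- lid_center (a point): Centre, half-way up, of the loose green lid: flat plate 124 mm long (x), 60 wide (y), 4 thick, about 60 g; z up out of its ribbed side. It starts flat in the step's lane, its notched -x end 5 to 30 mm behind the front edge. Seated on the cassette this point is at (0 to 4, 0, 2) mm in the cassette's frame with axes parallel to the cassette's.
- lid_rib (a point): Middle of the top of the lid's white thumb rib, 8 mm above and 6 mm to -x of the lid's centre. The rib spans 6 mm along the lid (x), 36 mm across it (y) and stands 6 mm above the plate's top.
- lid_notch (a point): Middle of the inner end of the notch in the lid's -x end, half-way up the plate. The notch is 16 mm wide (y), centred, and runs 16 mm from here to the open end, at lid x = -62 mm.
- step: Fixed white step with the lid lane. Origin on the table under the middle of its front edge (towards the robot); x back along the lane, y along the edge, z up. Top plate x 0 to 200 mm, y +-105, upper face at z = 80 mm. Two rails 10 mm high along x, inner faces y +-33 mm, leave no room for fingers beside the lid on the step. Step and rack may swap sides.
- edge (a point): Middle of the step's front edge, on the top plate's upper face (80 mm above the table). Axes as the step's. In front of it, towards the robot, it is open down to the table.
- shelf (a point): Middle of the lower front edge of the fixed shelf board over the step, 195 mm above the top plate and 70 mm behind the step's front edge. Axes as the step's. The board goes back 45 mm from here and 110 mm to either side; cartons on it reach 64 mm above this point. Posts 98 mm to either side, 22 mm further back.
- cassette: Fixed open yellow cassette with vials on the sloping rack. Origin in the plane of its rim, mid-cassette, 125 mm above the table. x up the slope (22 degrees above level, low end towards the robot), y across, z square to the rim, upward. It spans x +-60, y +-23 mm, 38 deep; the lid overhangs 7 mm each side, so fingers pass beside it. Rack base: x +-75, y +-43 mm, 10 mm high.
- key (a point): Foot of the red key's uphill face, in the plane of the rim, at cassette x = -46 mm. The key runs 12 mm downhill from here (x), is 10 mm wide (y) and stands 8 mm above the rim. Axes as the cassette's.
- bottle: Loose amber medicine bottle, 44 mm across, 130 mm tall, standing on the table between step and rack, nearer the robot. Origin under its centre. Leave alone.
- jar: Loose white jar with blue cap, 44 mm across, 70 mm tall, standing on the table on the rack's -y side. Origin under its centre. Leave alone.
- carton: Loose medicine carton, 60 x 36 x 85 mm tall, standing on the table on the rack's +y side. Origin under its centre. Leave alone.
Mind the look-alikes: they are no part of the job. There is more than one size of the part that bears cassette; the job needs the larger. There is more than one size of the part that bears lid_center; the job needs the larger.

How it is judged:
On the way, in this order (a step that is already met when the one before it is completed fails the run):
1. the lid lies flat in its lane with its notch end 25 to 55 mm beyond the step's front edge (x of lid_center in the frame of step between 0.007 and 0.037 m and y of lid_center in the frame of step between -0.012 and 0.012 m and z of lid_center in the frame of step between 0.079 and 0.086 m and angle between the z axis of lid_center and the z axis of step, either way round below 0.07 rad), for 0.2 s.
2. the lid is held by the fingers, drawn out clear of the step's lane (x of lid_center in the frame of step below 0 m and height (world z) of lid_center above 0.09 m and contact force between the fingers and lid above 1 N), for 0.2 s.
At the end, for the whole second after the job is handed in: The lid lies at rest, flat on the cassette's rim (within 0.07 rad), its notch over the red key: its centre within -4 to +9 mm up the slope and 5 mm sideways of its place, its length within 0.16 rad of the cassette's. Bottle, jar and carton stand within 20 mm of where they were (x of lid_center in the frame of cassette between -0.004 and 0.009 m and y of lid_center in the frame of cassette between -0.005 and 0.005 m and z of lid_center in the frame of cassette between -0.001 and 0.005 m and angle between the z axis of lid_center and the z axis of cassette, either way round below 0.07 rad and angle between the x axis of lid_center and the x axis of cassette, either way round below 0.16 rad and linear speed of lid below 0.02 m/s and angular speed of lid below 0.1 rad/s and distance of each of bottle, jar, carton from where it was at the start of the episode below 0.02 m); the robot touches nothing.
It fails at once if the lid falls to the table (height (world z) of lid_center below 0.03 m).
It fails at once if the amber bottle is pushed more than 20 mm or tipped over (distance of bottle from where it was at the start of the episode above 0.02 m or angle between bottle's own z axis and vertical above 0.3 rad).
It fails at once if the white jar is pushed more than 20 mm or tipped over (distance of jar from where it was at the start of the episode above 0.02 m or angle between jar's own z axis and vertical above 0.3 rad).
It fails at once if the medicine carton is pushed more than 20 mm or tipped over (distance of carton from where it was at the start of the episode above 0.02 m or angle between carton's own z axis and vertical above 0.3 rad).
It also fails if it takes over 58 s, if anything falls off the work surface, if the arm or the gripper's body presses on something with over 40 N, if the wrist force passes 120 N, or if a joint passes its speed limit or range.

## Working session

There is one attempt and no reset: what is moved stays moved. The work goes in short steps, each a Python script; the robot and the scene stay as the last script left them, time stands still between calls to the robot, and variables do not carry over. Pictures are saved under pics/ and viewed, at most 13 in all, crops included, and the job is handed in when it is done.

```bash
mkdir -p pics
cat > h.py <<'E'
import numpy as np, cv2, sys
from bench import env,kinematics,monitor,eyes,job
from scipy.spatial.transform import Rotation as R
def cam(n):
    d=eyes.grab_frame(n); return d['frame'],np.array(d['mtx']),np.array(d['view'])
def save(n,f,crop=None,s=1):
    im=f[:,:,::-1]
    if crop: im=im[crop[1]:crop[3],crop[0]:crop[2]]
    if s!=1: im=cv2.resize(im,None,fx=s,fy=s,interpolation=cv2.INTER_CUBIC)
    cv2.imwrite('pics/'+n,im)
def ray(K,V,uv):
    Rm,t=V[:3,:3],V[:3,3]; d=Rm.T@np.linalg.inv(K)@np.array([*uv,1.]); return -Rm.T@t,d
def atz(K,V,uv,z):
    c,d=ray(K,V,uv); return c+d*(z-c[2])/d[2]
def proj(K,V,p):
    q=K@(V[:3,:3]@np.asarray(p)+V[:3,3]); return q[:2]/q[2]
E
python3 - <<'E'
from h import *
for n in('top','side'):
    f,K,V=cam(n); save(n+'0.png',f); np.savez(n+'.npz',f=f,K=K,V=V); print(n,K.tolist(),(-V[:3,:3].T@V[:3,3]).round(3),V.round(3).tolist())
print(monitor.sense(), env.hold_point_z)
E
```

```text
top [[390.00868189548436, 0.0, 320.673302585684], [0.0, 390.00868189548436, 202.93748972347953], [0.0, 0.0, 1.0]] [ 0.519 -0.027  1.106] [[-0.027, -1.0, 0.007, -0.02], [-0.997, 0.027, -0.075, 0.602], [0.075, -0.009, -0.997, 1.064], [0.0, 0.0, 0.0, 1.0]]
side [[384.18863120907616, 0.0, 315.6410110819256], [0.0, 384.18863120907616, 194.0465059819207], [0.0, 0.0, 1.0]] [0.238 0.574 0.971] [[-0.852, -0.523, 0.016, 0.488], [-0.406, 0.642, -0.651, 0.36], [0.33, -0.561, -0.759, 0.981], [0.0, 0.0, 0.0, 1.0]]
{'clock': 0.1, 'joints': array([-1.44041984e+00,  3.13402990e-01,  1.49833562e+00,  2.98220928e-06,
        1.33099112e+00, -2.23393312e-01]), 'qvel': array([ 1.21284979e-03, -1.03013152e-03, -1.56699325e-03, -5.54079787e-04,
       -1.41229920e-03, -7.65635949e-07]), 'joint_efforts': array([ 2.12225968e-03, -4.12898934e+01, -2.60142231e+01, -3.06762486e-04,
        2.98035593e-03,  1.41237720e-05]), 'position': array([ 0.18184281, -0.49227005,  0.23079732]), 'ee_rot': array([ 9.84396517e-01,  1.75963561e-01,  2.78790300e-05, -5.67857928e-04]), 'contact_force': array([ 0.09524315, -0.38322406, -0.14407558]), 'ft_torque': array([ 0.00469083,  0.04840149, -0.00122516]), 'gripper_force': 0.0, 'finger_gap': 0.9996662485595169} 0.0187
```

View pics/top0.png

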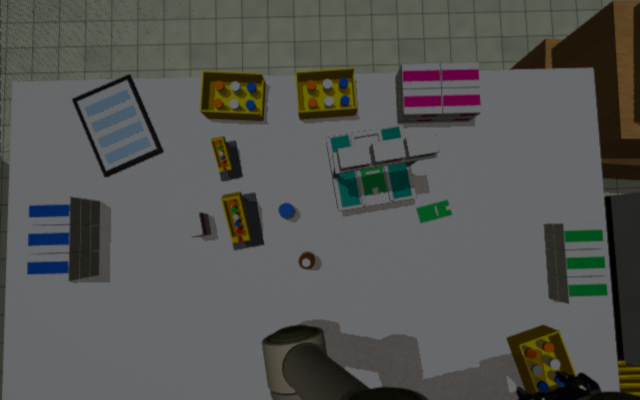

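View pics/side0.png

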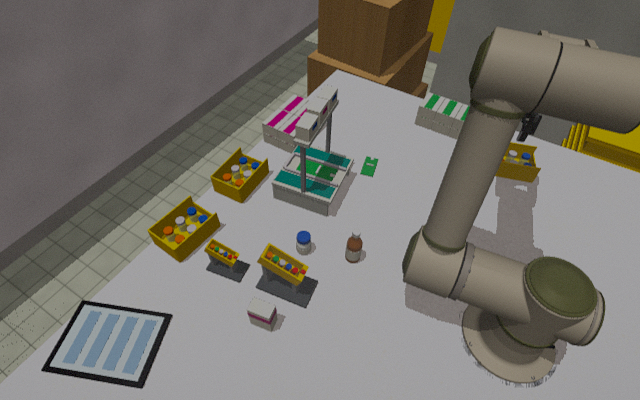

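Look-alikes in the top view are two green lids and two small cassettes on racks:
- **Lids:** one is in the step's lane at (374,180), the other lies loose on the table at (434,211). The one in the lane is mine.
- **Cassettes:** the larger is at (235,220), with the jar, bottle and carton around it. The smaller is at (221,155). The larger is mine.

I'll check both choices in enlarged crops.

Run:
```python
from h import *
f=np.load('top.npz')['f']; g=np.load('side.npz')['f']
a=cv2.resize(f[120:220,320:460],None,fx=5,fy=5,interpolation=cv2.INTER_CUBIC)
save('step_top.png',a)
b=cv2.resize(f[180:280,185:325],None,fx=5,fy=5,interpolation=cv2.INTER_CUBIC)
save('rack_top.png',b)
c=cv2.resize(g[135:215,265:385],None,fx=5,fy=5,interpolation=cv2.INTER_CUBIC)
c2=cv2.resize(g[230:335,245:325],None,fx=5,fy=5,interpolation=cv2.INTER_CUBIC)
save('step_side.png',c);save('rack_side.png',c2)
```

```text
(no output)
```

View pics/step_top.png

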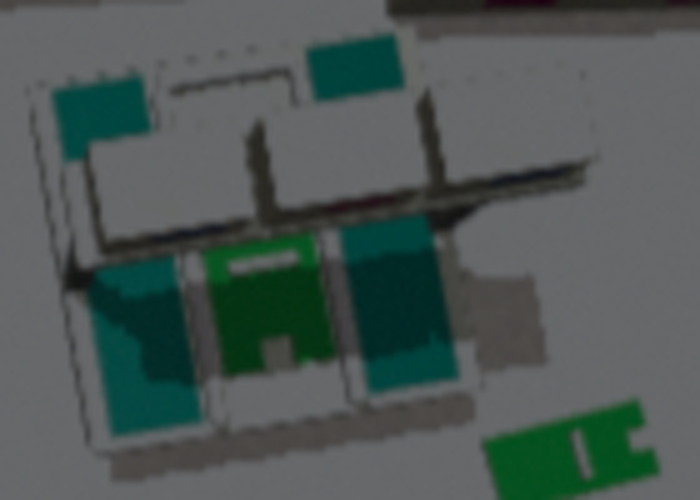

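View pics/rack_top.png

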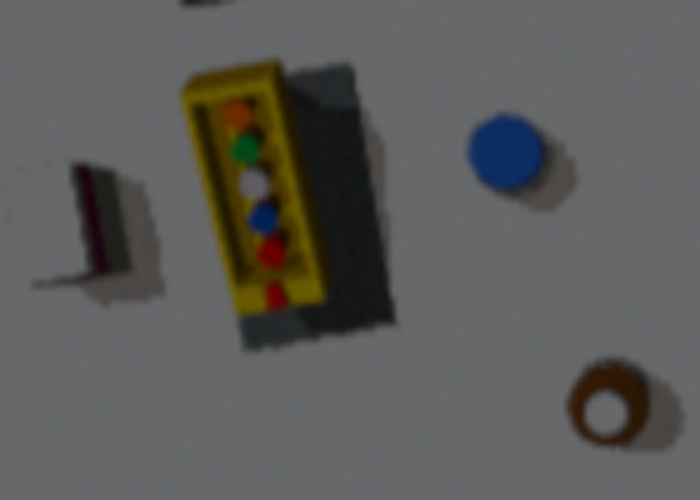

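View pics/step_side.png

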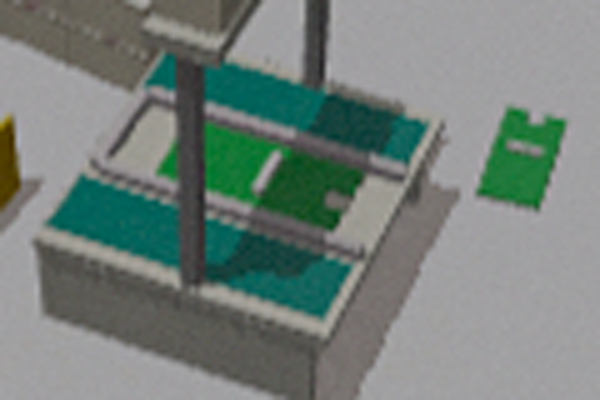

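The crops confirm the choices. The lane lid is the bigger one, with its rib at crop (264,262) and notch at (277,350), and the larger cassette has its red key at (275,297). I'll view the rack once more, brightened and enlarged, to get exact corners.

Run:
```python
from h import *
f=np.load('top.npz')['f']; g=np.load('side.npz')['f']
s=10
a=cv2.resize(f[190:245,217:257],None,fx=s,fy=s,interpolation=cv2.INTER_CUBIC)
c=cv2.resize(g[240:295,258:298+17-17],None,fx=s,fy=s,interpolation=cv2.INTER_CUBIC)
c=cv2.resize(g[242:308,254:320],(400,400),interpolation=cv2.INTER_CUBIC)
c=np.vstack([c,np.zeros((150,400,3),np.uint8)])
save('rack2.png',np.clip(np.hstack([a,c])*1.8,0,255).astype(np.uint8))
```

```text
(no output)
```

View pics/rack2.png

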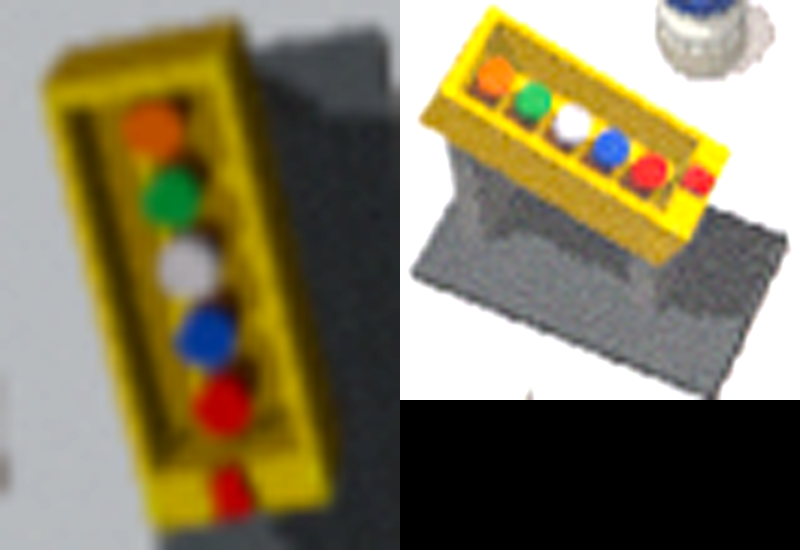

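```bash
cat > fit.py <<'E'
from h import *
from scipy.optimize import least_squares
T=np.load('top.npz');S=np.load('side.npz')
def fit(obs,z0,tilt,x0):
    def M(p): return R.from_euler('z',p[2])*R.from_euler('y',-tilt)
    def res(p):
        r=[]
        for c,uv,q in obs:
            r+=list(proj(c['K'],c['V'],M(p).apply(q)+[p[0],p[1],z0])-uv)
        return r
    s=least_squares(res,x0,loss='soft_l1',f_scale=1); print(s.x.round(4)); print(np.array(res(s.x)).reshape(-1,2).round(1).tolist()); return s.x
t5=lambda u,v:(u/5+320-.4,v/5+120-.4)
s5=lambda u,v:(u/5+265-.4,v/5+135-.4)
o=.105
step=[(T,t5(92,450),(0,o,0)),(T,t5(482,385),(0,-o,0)),(T,t5(30,85),(.2,o,0)),
 (S,s5(325,345),(0,o,0)),(S,s5(37,240),(.2,o,0)),(S,s5(442,120),(0,-o,0)),(S,s5(158,55),(.2,-o,0))]
ps=fit(step,.08,0,[.5,-.15,.1])
lid=[(T,t5(222,378),(-.062,.03,.002)),(T,t5(338,358),(-.062,-.03,.002)),(T,t5(277,338),(-.046,0,.002)),
 (T,t5(228,268),(-.006,.018,.008)),(T,t5(300,258),(-.006,-.018,.008)),
 (S,s5(332,228),(-.062,.03,.002)),(S,s5(160,175),(.062,.03,.002)),(S,s5(205,125),(.062,-.03,.002))]
pl=fit(lid,.082,0,[.6,-.15,.1])
t10=lambda u,v:(u/10+217-.45,v/10+190-.45)
k=66/400; s6=lambda u,v:(u*k+254-.42,v*k+242-.42)
a,b=.06,.023
cas=[(T,t10(48,90),(a,b,0)),(T,t10(243,65),(a,-b,0)),(T,t10(155,525),(-a,b,0)),(T,t10(330,500),(-a,-b,0)),
 (S,s6(45,90),(a,b,0)),(S,s6(92,8),(a,-b,0)),(S,s6(290,240),(-a,b,0)),(S,s6(328,152),(-a,-b,0))]
pc=fit(cas,.125,np.radians(22),[.5,.2,.1])
e=R.from_euler('z',-ps[2]).apply([*(pl-ps)[:2],0]); print('lid in step',e.round(4))
for n,uv,z in(('jar',(185+507/5,180+153/5),.07),('bottle',(185+606/5,180+412/5),.13)): print(n,atz(T['K'],T['V'],uv,z).round(3))
print('carton top',atz(T['K'],T['V'],(185+60/5,180+225/5),.085).round(3))
np.savez('poses.npz',ps=ps,pl=pl,pc=pc)
E
python3 fit.py
```

```text
[ 0.5904 -0.1844  0.1496]
[[-0.2, 1.2], [-0.2, 0.3], [-1.2, 0.6], [-0.3, -1.8], [-2.0, -0.6], [-0.5, -1.3], [1.8, -4.6]]
[ 0.6785 -0.1738  0.1418]
[[0.8, 0.3], [-0.0, 0.5], [-0.1, 0.5], [0.6, 0.4], [-0.3, 0.2], [-0.5, 0.7], [-1.9, -0.3], [-3.1, -2.2]]
[0.5561 0.1792 0.1359]
[[-0.3, 0.4], [-1.3, -0.1], [-0.4, 1.2], [-0.1, 0.7], [-1.0, -1.1], [0.1, -1.7], [-0.5, -0.4], [0.8, -0.7]]
lid in step [ 0.0887 -0.0026  0.    ]
jar [0.579 0.055 0.07 ]
bottle [0.446 0.004 0.13 ]
carton top [0.547 0.288 0.085]
```

Both fits hold up. The notch end comes out 27 mm behind the edge, which is inside the stated 5 to 30 mm. The rib is under the shelf, so I'll push with shut fingers tilted 40° forward.

```bash
cat >> h.py <<'E'
try:
    P=np.load('poses.npz'); ps=P['ps'].copy(); pc=P['pc'].copy(); ps[2]=.147
except Exception: pass
def sw(p): return R.from_euler('z',ps[2]).apply(p)+[ps[0],ps[1],0]   # step->world
def q(th,yaw=None): return (R.from_euler('z',ps[2] if yaw is None else yaw)*R.from_euler('y',-th)*R.from_euler('x',np.pi)).as_quat()
E
cat > push.py <<'E'
from h import *
th=np.radians(40); Q=q(th); ax=np.array([np.sin(th),0,-np.cos(th)])
tgt=np.array([.106,-.0026,.0865+.011*np.sin(th)])
pts=dict(pre=tgt-.2*ax-[.12,0,0],back=tgt-.2*ax,tgt=tgt)
for k,p in pts.items(): print(k,sw(p).round(3),kinematics.ik(sw(p),Q))
env.close_gripper(20)
env.reach(sw(pts['pre']),Q); env.movel(sw(pts['back']),.2)
env.movel(sw(tgt-.03*ax),.15); print('guard',env.movel(sw(tgt),.03,guard=6))
s=monitor.sense(); print(s['clock'],s['position'],s['contact_force'])
for n in('top','side'):
    f,K,V=cam(n); np.savez(n+'1.npz',f=f)
g=np.load('side1.npz')['f'];f=np.load('top1.npz')['f']
save('p1.png',np.clip(1.6*np.hstack([cv2.resize(g[120:220,265:365],(400,400),interpolation=3),cv2.resize(f[120:220,330:430],(400,400),interpolation=3)]),0,255).astype(np.uint8))
E
python3 push.py
```

```text
pre [ 0.45  -0.208  0.247] [-0.99923641  0.00796282  1.98323736  0.78067744  0.98319488  0.03092248]
back [ 0.568 -0.19   0.247] [-0.74158363  0.21086506  1.752573    0.73432351  0.83987536  0.27236561]
tgt [ 0.696 -0.171  0.094] [-0.55752132  0.63020924  1.57411102  0.90429492  0.55820951  0.17051715]
guard False
5.475 [ 0.69560003 -0.17142339  0.09371158] [ 0.48853654  0.29514175 -0.8447077 ]
```

View pics/p1.png

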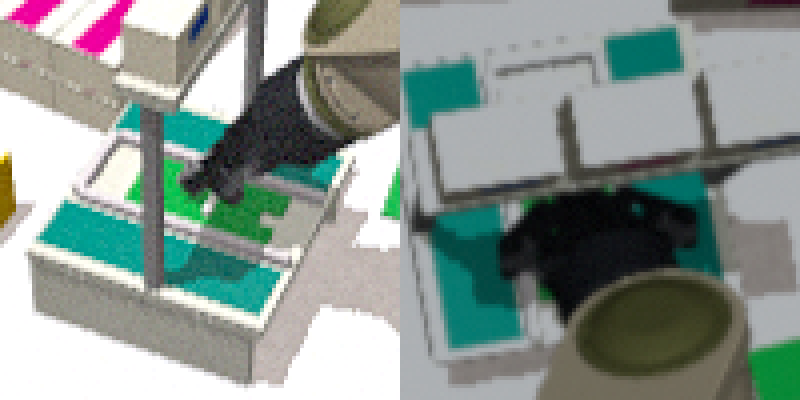

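The side crop shows the shut fingertips at (192,182), just behind the rib at (210,205). I'll push now.

```bash
cat > push2.py <<'E'
from h import *
th=np.radians(40); ax=np.array([np.sin(th),0,-np.cos(th)]); z=monitor.sense()['position'][2]
e=np.array([.033,-.0026,z])
print(env.movel(sw(e),.06,guard=30)); print(monitor.sense()['contact_force'])
env.movel(sw(e+[.012,0,0]),.1); 
env.movel(sw(e+[.012,0,0]-.13*ax),.2)
env.movel(sw(e+[-.2,0,.17]),.25); env.release()
s=monitor.sense(); print(s['clock'],s['position'])
for n in('top','side'):
    f,K,V=cam(n); np.savez(n+'2.npz',f=f)
g=np.load('side2.npz')['f'];f=np.load('top2.npz')['f']
save('p2.png',np.clip(1.6*np.hstack([cv2.resize(g[140:220,285:365],(400,400),interpolation=3),cv2.resize(f[150:230,335:415],(400,400),interpolation=3)]),0,255).astype(np.uint8))
E
python3 push2.py
```

```text
False
[-0.47801835  0.22116566  0.05056892]
9.525 [ 0.42553471 -0.2114135   0.26376639]
```

View pics/p2.png

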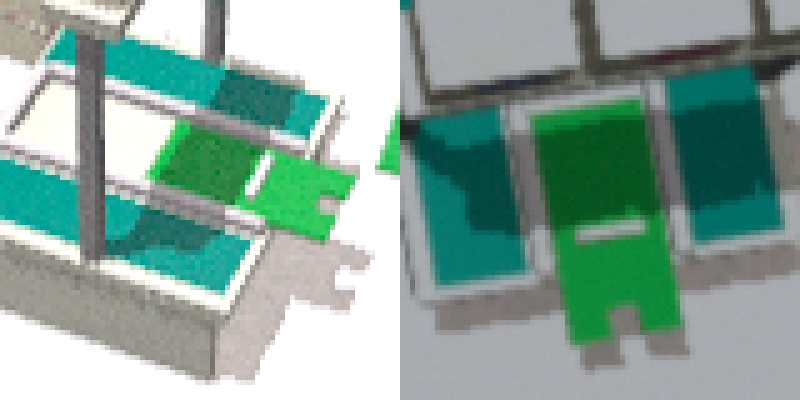

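The lid now sticks out over the edge and lies flat. I'll fit its pose with the front corners at top crop (170,345) and (288,327), and at side crop (328,240) and (355,175).

```bash
cat > fit2.py <<'E'
import io,contextlib
with contextlib.redirect_stdout(io.StringIO()):
    from fit import *
t=lambda u,v:(u/5+335-.4,v/5+150-.4)
s=lambda u,v:(u/5+285-.4,v/5+140-.4)
tp=[(T,t(170,345),(-.062,.03,.002)),(T,t(288,327),(-.062,-.03,.002)),(T,t(225,303),(-.046,0,.002)),
 (T,t(176,236),(-.006,.018,.008)),(T,t(246,226),(-.006,-.018,.008))]
sd=[(S,s(328,240),(-.062,.03,.002)),(S,s(355,175),(-.062,-.03,.002)),(S,s(150,178),(.062,.03,.002))]
from h import ps as P0
for o in(tp+sd,tp):
    pl=fit(o,.082,0,[.6,-.15,.147])
    print('in step',R.from_euler('z',-P0[2]).apply([*(pl-P0)[:2],0]).round(4))
np.savez('lid2.npz',pl=pl)
E
python3 fit2.py
```

```text
[ 0.6164 -0.1829  0.1439]
[[0.6, 0.4], [-0.5, 0.1], [-0.2, 0.9], [0.4, 0.3], [-0.1, -0.1], [-0.9, -0.6], [0.2, -0.4], [-2.0, -0.1]]
in step [ 0.026  -0.0024  0.    ]
[ 0.6172 -0.1831  0.1387]
[[0.5, 0.0], [-0.6, -0.1], [-0.3, 0.6], [0.4, -0.1], [-0.1, -0.3]]
in step [ 0.0268 -0.0027  0.    ]
```

Overhang is about 36 mm, which meets the first step. Next is the pinch near the overhanging end with the tool tilted 8°, then the draw out.

```bash
cat > grasp.py <<'E'
from h import *
ps[2]=.144
th=np.radians(8); Q=q(th); ax=np.array([np.sin(th),0,-np.cos(th)])
g=np.array([-.020,-.0025,.082])+.0257*ax
env.reach(sw(g+[-.03,0,.12]),Q); env.movel(sw(g+[-.005,0,.04]),.2); print('guard',env.movel(sw(g),.06,guard=8))
env.close_gripper(60); env.hold(.3)
s=monitor.sense(); print(s['clock'],s['position'],s['finger_gap'],s['gripper_force'],s['contact_force'])
env.movel(sw(g+[0,0,.002]),.03)
env.movel(sw(g+[-.115,0,.010]),.1); env.movel(sw(g+[-.135,0,.17]),.2); env.hold(.3)
s=monitor.sense(); print(s['clock'],s['position'],s['finger_gap'],s['gripper_force'],s['contact_force'])
for n in('top','side'):
    f,K,V=cam(n); np.savez(n+'3.npz',f=f)
gi=np.load('side3.npz')['f'];f=np.load('top3.npz')['f']
c=(R.from_euler('z',ps[2]).apply([-.155+.05,0,0])+[ps[0],ps[1],.25])
o=[]
for d,im in(('top',f),('side',gi)):
    D=np.load(d+'.npz'); u,v=proj(D['K'],D['V'],c).astype(int); u=np.clip(u,50,590);v=np.clip(v,50,350); print(d,u-50,v-50)
    o.append(cv2.resize(im[v-50:v+50,u-50:u+50],(400,400),interpolation=3))
save('p3.png',np.clip(1.6*np.hstack(o),0,255).astype(np.uint8))
E
python3 grasp.py
```

```text
guard False
12.4583 [ 0.57459539 -0.18931292  0.05717259] 0.6862424940318754 62.770569026470184 [-2.88008014  0.91254083  6.38469097]
15.2667 [ 0.4408039  -0.20846238  0.22602937] 0.6807092627611153 64.07090574502945 [-0.16270792 -0.02060215  0.28821114]
top 347 195
side 331 97
```

View pics/p3.png

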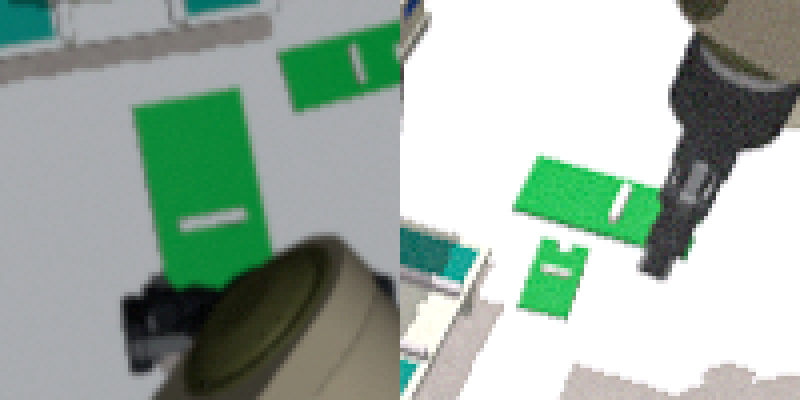

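The lid is held level, with its back corners at top crop (133,108) and (241,90). I'll fit the lid's pose in the tool frame to check for slip or pitch.

```bash
cat > fit3.py <<'E'
from h import *
from scipy.optimize import least_squares
T=np.load('top.npz');S=np.load('side.npz')
def lidfit(obs,x0):
    m=lambda p:R.from_euler('z',p[3])*R.from_euler('y',-p[4])
    f=lambda p:np.concatenate([proj(c['K'],c['V'],m(p).apply(k)+p[:3])-uv for c,uv,k in obs])
    s=least_squares(f,x0,loss='soft_l1'); print('lid',s.x.round(4)); print(f(s.x).reshape(-1,2).round(1).tolist())
    return s.x[:3],m(s.x)
if __name__=='__main__':
    t=lambda u,v:(u/4+347-.4,v/4+195-.4); s=lambda u,v:(u/4+331-.4,v/4+97-.4)
    A,B,C,D=(.062,.03,.002),(.062,-.03,.002),(-.006,.018,.008),(-.006,-.018,.008)
    obs=[(T,t(133,107),A),(T,t(241,89),B),(T,t(180,224),C),(T,t(246,213),D),
         (S,s(114,208),A),(S,s(140,157),B),(S,s(214,219),C),(S,s(227,182),D)]
    p,r=lidfit(obs,[.48,-.2,.25,.144,0])
    st=monitor.sense(); Rt=R.from_quat(st['ee_rot'])
    print('in tool',Rt.inv().apply(p-st['position']).round(4),(Rt.inv()*r).as_euler('xyz').round(3))
    pl=np.load('lid2.npz')['pl']; g=np.array([.57459539,-.18931292,.05717259])
    pred=st['position']+np.array([.6166,-.183,.082])-g; print('pred',pred.round(4), 'in tool',Rt.inv().apply(pred-st['position']).round(4))
E
python3 fit3.py
```

```text
lid [ 0.4824 -0.203   0.248   0.1454 -0.0338]
[[0.3, 0.2], [0.0, 0.0], [0.3, 0.7], [0.1, 0.6], [-0.9, 0.2], [-0.6, -0.1], [-0.7, -0.6], [-0.2, 0.5]]
in tool [ 0.0446  0.0004 -0.0157] [ 3.141e+00 -1.730e-01 -1.000e-03]
pred [ 0.4828 -0.2022  0.2511] in tool [ 0.0455 -0.0002 -0.0187]
```

The measured grasp agrees with the prediction to about 1 mm. I'll carry the lid to a hover over the cassette and look there.

```bash
cat > place.py <<'E'
from h import *
al=np.radians(22); LT=np.array([.0450,0,-.0175])
Rc=R.from_euler('z',pc[2])*R.from_euler('y',-al); O=np.array([pc[0],pc[1],.125])
QT=q(np.radians(30),pc[2]); Rt=R.from_quat(QT)
def tcp(lid): return O+Rc.apply(lid)-Rt.apply(LT)
E
cat > hover.py <<'E'
from place import *
mid=tcp([-.06,0,.10]); mid[1]=0; 
env.reach(mid+[0,0,.03],QT)
env.reach(tcp([.003,0,.06]),QT); env.movel(tcp([.003,0,.03]),.1); env.hold(.3)
s=monitor.sense(); print(s['clock'],s['position'],s['finger_gap'])
o=[]
for d in('top','side'):
    f,K,V=cam(d); np.savez(d+'4.npz',f=f); u,v=proj(K,V,O).astype(int); print(d,u-40,v-40)
    o.append(cv2.resize(f[v-40:v+40,u-40:u+40],(400,400),interpolation=3))
save('p4.png',np.clip(1.6*np.hstack(o),0,255).astype(np.uint8))
E
python3 hover.py
```

```text
17.775 [0.51781576 0.17395392 0.11679458] 0.6817692867112602
top 195 179
side 244 220
```

View pics/p4.png

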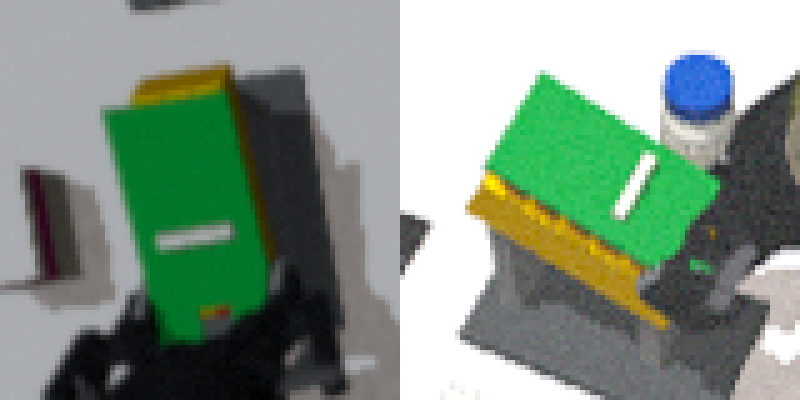

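The key shows red through the notch at top crop (215,312), close to centred. I'll fit the lid in this view and compare it with the target.

```bash
cat > chk.py <<'E'
from fit3 import *
from place import *
t=lambda u,v:(u/5+195-.4,v/5+179-.4); s=lambda u,v:(u/5+244-.4,v/5+220-.4)
A,B,C,D=(.062,.03,.002),(.062,-.03,.002),(-.006,.018,.008),(-.006,-.018,.008)
top=[(T,t(105,109),A),(T,t(233,90),B),(T,t(157,241),C),(T,t(232,229),D),(T,t(162,344),(-.062,.03,.002))]
sd=[(S,s(85,168),A),(S,s(144,73),B),(S,s(219,216),C),(S,s(251,155),D)]
p,r=lidfit(top+sd,[.55,.18,.15,.136,.38])
print('in cassette',Rc.inv().apply(p-O).round(4),(Rc.inv()*r).as_euler('xyz').round(3))
E
python3 chk.py
```

```text
lid [0.5488 0.178  0.1489 0.1277 0.3717]
[[0.5, 0.4], [-0.3, 0.3], [0.7, 0.4], [0.3, 0.5], [0.0, 0.6], [-0.8, -0.6], [-0.7, -0.2], [-0.8, -0.1], [-0.5, 0.6]]
in cassette [ 0.0021 -0.0002  0.025 ] [-0.003  0.012 -0.008]
```

The lid is within 1 mm of target. I'll lower it under guard, release, back out and look.

```bash
cat > down.py <<'E'
from place import *
g=env.movel(tcp([.004,0,.009]),.05,guard=4); 
if not g: g=env.movel(tcp([.004,0,.001]),.02,guard=4)
s=monitor.sense(); lid=Rc.inv().apply(s['position']+Rt.apply(LT)-O); print('contact',g,lid.round(4),s['contact_force'])
env.release(); env.hold(.2)
p=s['position']
up=-Rt.as_matrix()[:,2]
env.movel(p+up*.10,.08); env.movel(p+up*.10+[-.1,0,.05],.2); env.hold(.3)
s=monitor.sense(); print(s['clock'],s['finger_gap'])
o=[]
for d in('top','side'):
    f,K,V=cam(d); np.savez(d+'5.npz',f=f); u,v=proj(K,V,O).astype(int); print(d,u-40,v-40)
    o.append(cv2.resize(f[v-40:v+40,u-40:u+40],(400,400),interpolation=3))
save('p5.png',np.clip(1.6*np.hstack(o),0,255).astype(np.uint8))
E
python3 down.py
```

```text
contact True [0.004  0.     0.0012] [-3.04874951 -1.36771286  4.96441479]
21.8667 0.9999655564960661
top 195 179
side 244 220
```

View pics/p5.png

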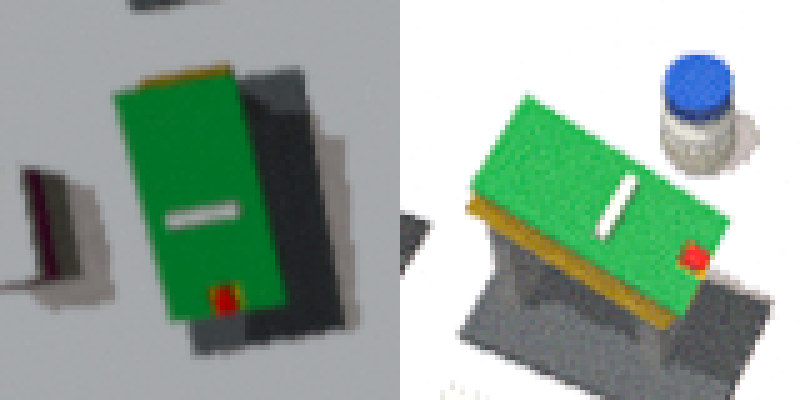

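The lid lies flat on the cassette with the red key centred in the notch, at top crop (226,298) and side crop (695,258). The jar and carton haven't moved and the gripper is clear, so I'm handing in.

```bash
python3 -c "
from h import *
print(job.hand_in())"
```

```text
the job is handed in; nothing more can be done
None
```

The lid was pushed out, pinched, drawn clear and laid flat on the larger cassette with its notch over the red key, and the job was handed in after about 22 s of robot time; the hand-in returned no verdict.

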